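# Load the grain-mount tray into the roll-top specimen cabinet

### The arm

A 7-joint arm with a two-finger parallel gripper is mounted at the origin on the work surface. World frame = base frame: x ahead of the robot, y to its left, z up, the work surface at z = 0. Lengths are in m, angles in rad, forces in N, time in s.
With the tool pointing down it reaches from about 0.425 to 0.925 m from the base axis. Payload 6.8 kg.
Tool frame: the origin (TCP) lies midway between the tips of the shut fingers; the grasp point (between the pads) lies 19 mm behind it; y points along the fingers, z is the direction in which the jaws open and shut, and the axes are right-handed (so a half turn about y gives the same grasp; the last joint's range is limited). The gripper opens to 85 mm and grips with 20 to 120 N. Pads are 22 mm wide; open, the fingers measure 114 mm over their backs; the gripper's body (76 mm by 85 mm) begins 54 mm behind the grasp point. The pads swing forward as they close: fully open they stand 13 mm farther back than shut.
Start: joints at [1.241, 0.477, 0.022, 1.555, -0.011, 1.109, -0.083], TCP at [0.148, -0.658, 0.231] pointing down, gripper open.
Joint ranges: [-2.96, 2.96], [-0.34, 2.1], [-1.41, 1.46], [0.24, 2.44], [-1.37, 4.51], [0.17, 1.92], [-2.96, 2.96]. Speed limits (rad/s): [2.39, 2.39, 3.14, 3.14, 3.14, 3.14, 3.14].

### API

Orientations are given as a unit quaternion [w, x, y, z].
In Python, from station import bot gives the robot as it stands. The module is installed in compiled form; this text tells all that it offers.
- The arm moves only by the shell command python3 -m crank 'ROWS' [FORCE]. ROWS is JSON, a list of rows, each an object with "linear": the shift along the tool's x, y, z in m, a list of three; "dr": the turn, a rotation vector about the tool's x, y, z in degrees, a list of three; "hand": the gripper command: -1 is shut, 1 is fully open, values between are in proportion. A call has 1 to 10 rows; each row is the pose to reach, as a shift and turn from the pose commanded when the call began, along the tool's axes at that moment; what a row does not reach only later rows make up. A row lasts 1/12 s, in which the tool goes at most 41.7 mm and 7.16 degrees, less where a joint would pass 70% of its speed; a pose out of reach is approached as far as the arm can. A call with a gripper value outside its range is refused whole. The fingers move at their own pace and stop on an object; FORCE is the grip in N (left out, the last holds). Time passes only in rows, so rows that repeat a pose let the fingers close. It gives the time, the measured TCP pose, the force and the opening at its end, in the units of the state.
- bot.get_obs(): the state, without advancing time (a new reading comes with each control period).
- bot.read_camera(name): name is "scene" or "top" or "wrist"; returns the picture (384x512x3 uint8, blue, green, red); there is no depth.
- bot.camera_params(name): a dict with "K" (3x3 intrinsics, pixels), "k1" (the pictures are not rectified: a ray, as slopes to the right and down, at radius r is drawn at 1 + k1 r^2 times it, then the intrinsics apply), "R" (3x3) and "t" (3): a world point X has camera coordinates R X + t; the wrist camera has in their place "hand_eye" (4x4, takes a point from camera to tool coordinates, whose origin is the TCP and whose axes are the tool frame's). Camera axes: x right, y down, z forward; pixel columns grow to the right and rows downward; lengths in m; the calibration is good to about 2 mm. A picture is of the moment at which its call begins: read the wrist's pose just before it. camera_params takes no time and is no camera call.
- bot.hand_in(): hands the job in, once; it reports no verdict.
Trained networks look in the newest picture that a camera, given by its name, has taken for a name from the list of things; names that differ only in an ending like _2 or _b are one class to them, and where a whole thing is asked for, a point or a joint stands for the part that bears it (a point fixed in the world has none). Each returns a list of dicts, best first, with "score" (0 to 1); they miss things now and then, are a little off and sometimes report something else, mostly with a low value. They report only what shows in the picture. A call takes as long as a camera call.
- bot.search_frame(camera, target): "extent" ([left, top, right, bottom] in pixels, round what is visible of it).
- bot.cut_out(camera, target): "pixels" (384x512 bool, what is visible of it) and "extent" ([left, top, right, bottom] in pixels, round what is visible of it).
- bot.place_of(camera, target): "xy" ([column, row] in pixels: a listed point, or the origin of a listed thing).
The state is a dict: "t": time; "q": joint angles; "joint_vel": joint speeds; "joint_torque": joint torques, N m; "eef_pos": TCP position; "tool_rot": TCP orientation; "contact_force": force on the tool from outside, world axes, zero at the start; "torque": the same for the moment, N m; "gripper_width": opening from 0.0 (shut) to 1.0 (fully open).
Only numpy, scipy, OpenCV 4.12 (cv2) and the standard library are available. Lean on these libraries where they do the work, as an engineer would, in place of code of your own. Each camera call takes 0.05 s, during which the arm holds its last target. There are 200 camera calls.

### The job

Roll the slatted cover of the specimen cabinet all the way up and back, so that it stays open. Then take the blue tray that holds the three round grain mounts by its yellow lift bar and slide it into the slot rails inside the cabinet until it is fully home against the back stop, with all three mounts still in it. Leave the cover open and let go of the tray; leave the empty spare tray and the other things on the desk where they are.

Things in the scene. Friction and masses are not known exactly. Their poses are not given: they have to be found in the camera images.
- cover (a joint): angle of the slatted aluminium cover of the white, clear-sided roll-top cabinet, rad: 0 = shut, 1.57 = fully open (end stop). A quarter-cylinder of 180 mm outer radius turning about a level axis (point cover_axis): its lower front edge rises and goes over backwards. Friction holds it wherever it is left; moving it takes up to about 5 N at its handle.
- cover_axis (a point): middle of the cover's axis, fixed in the cabinet, 40 mm above the desk. Axes: x level, into the cabinet from its front; y along the cover's axis; z up. Cabinet: 360 mm deep in x (180 either side of this point), 210 wide in y, floor 30 mm above the desk, clear half-round side cheeks (inner faces 96 mm either side of the middle) up to 222 mm above the desk.
- cover_handle (a point): centre of the red round handle bar at the cover's lower edge: 10 mm thick, 120 mm long along the cabinet's y, on two posts at its ends, 50 mm out from the slats. At joint value q it lies at (-230 cos q, 0, 230 sin q) mm from cover_axis in the cabinet's axes. The bar may turn within the fingers.
- slot_home (a point): where the centre of the tray's yellow lift bar is when the tray is fully home: 100 mm in front of cover_axis (x = -100 mm there), 87 mm above the desk; axes as cover_axis. The tray goes in level along +x and its leading edge meets the stop 60 mm beyond this point; with the cover fully open all above the slot is free.
- slot_mouth (a point): mouth of the slot, on the cabinet floor (30 mm above the desk), midway between the two black rails, 50 mm in front of slot_home; axes as there. The rails take the tray's base flanges: 135 mm between their sides, 11 mm from floor to the underside of the lips, lips 112 mm apart, rail tops 17 mm above the floor. Flared guides and the floor reach 30 mm farther out.
- tray_bar (a point): centre of the yellow lift bar of the loaded blue tray, 57 mm above its underside. Base 120 (its x) x 130 (y) x 4 mm; pocket walls 106 wide in y, 18 high, leaving 12 mm flanges at both sides. Bar 12 mm thick in x, 14 high, 100 long in y, on end posts. With mounts 0.25 to 0.43 kg. Its x goes along the cabinet's x in the slot (starts within 0.55 rad of that). Stands on the desk.
- puck0: round grain mount (resin disc, 30 mm across, 14 mm high) lying loose in a pocket of the loaded tray; origin at the centre of its underside
- puck1: second such grain mount
- puck2: third such grain mount; the tray's fourth pocket is empty
- spare_bar (a point): centre of the yellow lift bar of the empty spare tray, the same in shape and size as the loaded one; to be left alone
- bottle: amber bottle, 54 mm across, 130 mm high, a bystander; origin under its centre
- jar: glass jar with a blue cap, 70 mm across, 85 mm high, a bystander; origin under its centre
- dish: white flat dish, 90 mm across, 18 mm high, a bystander; origin under its centre
- rock: reddish rock sample, about 60 x 45 x 35 mm, a bystander; origin under its centre

How it is judged:
By the outcome, as a careful person would: the job done as asked, in the order asked, and still so for the second after the job is handed in, with the robot touching nothing.
It also fails if it takes over 64 s, if anything falls off the work surface, if the arm or the gripper's body presses on something with over 40 N, if the wrist force passes 120 N, or if a joint passes its speed limit or range.

## Working session

There is one attempt and no reset: what is moved stays moved. The work goes in short steps, Python scripts to look and compute and a shell command to move; the robot and the scene stay as the last step left them, time stands still between calls to the robot, and variables do not carry over. Pictures are saved under pics/ and viewed, about 8 in all and at most 12, crops included, and the job is handed in when it is done.

```bash
mkdir -p pics; cat > h.py <<'E'
import numpy as np, cv2
from station import bot
from scipy.spatial.transform import Rotation as Ro
def rot(q): return Ro.from_quat([q[1],q[2],q[3],q[0]])
def cam(name,o=None):
    p=bot.camera_params(name); K=np.array(p["K"]);k1=p["k1"]
    if "R" in p: R=np.array(p["R"]);t=np.array(p["t"])
    else:
        o=o or bot.get_obs(); T=np.eye(4);T[:3,:3]=rot(o["tool_rot"]).as_matrix();T[:3,3]=o["eef_pos"]
        M=np.linalg.inv(T@np.array(p["hand_eye"])); R=M[:3,:3];t=M[:3,3]
    return K,k1,R,t
def ray(c,px):
    K,k1,R,t=c
    u=cv2.undistortPoints(np.array([[px]],float),K,np.array([k1,0,0,0,0.]))[0,0]
    d=R.T@np.array([u[0],u[1],1]); return -R.T@t,d/np.linalg.norm(d)
def onz(c,px,z):
    o,d=ray(c,px); return o+d*(z-o[2])/d[2]
def proj(c,X):
    K,k1,R,t=c; x=R@np.array(X)+t; s=x[:2]/x[2]; s=s*(1+k1*(s@s)); return K[:2,:2]@s+K[:2,2]
def tri(cs,ps):
    A=np.zeros((3,3));b=np.zeros(3)
    for c,p in zip(cs,ps):
        o,d=ray(c,p);P=np.eye(3)-np.outer(d,d);A+=P;b+=P@o
    X=np.linalg.solve(A,b); return X,[np.linalg.norm(proj(c,X)-p).round(1) for c,p in zip(cs,ps)]
def totool(dw,o=None):
    o=o or bot.get_obs(); return rot(o["tool_rot"]).inv().apply(dw)
E
python3 - <<'E'
from h import *
o=bot.get_obs();print(o)
print(rot(o["tool_rot"]).as_matrix().round(3))
ims={n:bot.read_camera(n) for n in("scene","top")}
for n in ims: cv2.imwrite(f"pics/{n}0.png",ims[n])
Z=dict(cover_axis=.04,cover_handle=.04,slot_home=.087,slot_mouth=.03,tray_bar=.057,puck0=.006,puck1=.006,puck2=.006,spare_bar=.057,bottle=0,jar=0,dish=0,rock=0)
C={n:cam(n) for n in ims}
for k,z in Z.items():
    ps={}
    for n in ims:
        r=bot.place_of(n,k)
        for a in r[:2]: print(k,n,np.round(a["xy"],1),round(a["score"],2),onz(C[n],a["xy"],z).round(3))
        if r: ps[n]=r[0]["xy"]
    if len(ps)==2:
        X,e=tri([C[n] for n in ps],list(ps.values()));print("   tri",X.round(3),e)
E
```

```text
{'t': 0.0, 'q': array([ 1.24090751,  0.47781072,  0.02237949,  1.55642768, -0.01152934,
        1.10930053, -0.083113  ]), 'joint_vel': array([ 5.62376684e-05, -1.35820413e-03,  3.16257067e-04,  1.91701814e-03,
       -1.29906985e-03,  4.06738876e-04, -7.10298302e-04]), 'joint_torque': array([-7.22855602e-04, -5.96454406e+01,  1.60778582e+00, -2.81197000e+01,
        1.24153990e-02,  9.40399943e-03, -2.56235012e-06]), 'eef_pos': array([ 0.14832611, -0.65790653,  0.2303294 ]), 'tool_rot': array([ 0.07812395, -0.07835532,  0.70339681, -0.70213248]), 'contact_force': array([-0.45675913,  0.54214153, -0.1193442 ]), 'torque': array([ 0.01224894,  0.00195109, -0.02159398]), 'gripper_width': 0.9998218232409098}
[[-0.976 -0.001  0.22 ]
 [-0.22   0.002 -0.976]
 [ 0.    -1.    -0.002]]
cover_axis scene [287.6 192.2] 0.86 [0.654 0.063 0.04 ]
cover_axis top [252.  162.1] 0.75 [0.654 0.06  0.04 ]
   tri [0.654 0.061 0.043] [np.float64(0.2), np.float64(0.2)]
cover_handle scene [224.1 148.3] 0.95 [0.386 0.125 0.04 ]
cover_handle top [245.4 234.1] 0.92 [0.435 0.077 0.04 ]
   tri [0.428 0.071 0.107] 
[... 1518 characters left out ...]
p [153.9 222.8] 0.6 [0.465 0.35  0.057]
   tri [0.468 0.355 0.041] [np.float64(0.5), np.float64(0.6)]
bottle scene [328.3 133. ] 0.83 [0.647 0.419 0.   ]
bottle top [142.3 166.1] 0.59 [0.648 0.408 0.   ]
   tri [0.648 0.406 0.01 ] [np.float64(0.6), np.float64(0.7)]
jar scene [190.2 326.8] 0.92 [ 0.626 -0.413  0.   ]
jar scene [327.5 136.9] 0.6 [ 0.652  0.399 -0.   ]
jar top [403.8 173.1] 0.96 [ 0.63  -0.412  0.   ]
   tri [ 0.628 -0.413  0.004] [np.float64(0.7), np.float64(0.5)]
dish scene [239.  285.2] 0.79 [ 0.673 -0.256  0.   ]
dish top [353.7 154.1] 0.68 [ 0.689 -0.256  0.   ]
   tri [ 0.681 -0.258  0.014] [np.float64(2.5), np.float64(2.1)]
rock top [174.5 171.8] 0.61 [0.63  0.305 0.   ]
```

View pics/scene0.png

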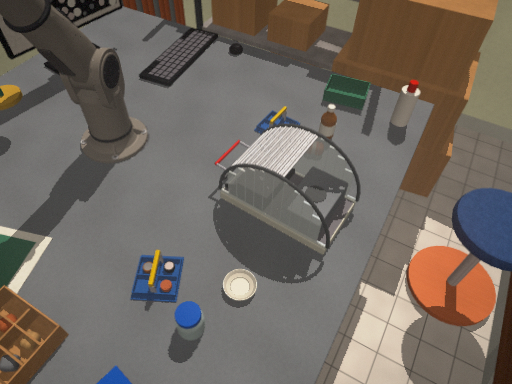

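View pics/top0.png

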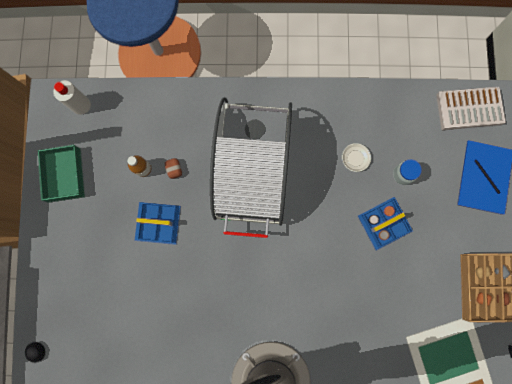

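The scene view shows the cabinet in the middle with its red handle at (228,152). The loaded tray is at lower left, with its bar near (154,270). The top view has the handle at (246,235), the loaded tray at (386,222) and the spare at (155,222). The cover is already open by about 0.3 rad. I'll go above the loaded tray first and look from there.

```bash
R='{"linear":[-0.378,-0.08,-0.222],"dr":[0,-75,0],"hand":0.45}'; python3 -m crank '[{"linear":[-0.378,-0.08,-0.222],"dr":[0,-75,0],"hand":0.45},{"linear":[-0.378,-0.08,-0.222],"dr":[0,-75,0],"hand":0.45},{"linear":[-0.378,-0.08,-0.222],"dr":[0,-75,0],"hand":0.45},{"linear":[-0.378,-0.08,-0.222],"dr":[0,-75,0],"hand":0.45},{"linear":[-0.378,-0.08,-0.222],"dr":[0,-75,0],"hand":0.45},{"linear":[-0.378,-0.08,-0.222],"dr":[0,-75,0],"hand":0.45},{"linear":[-0.378,-0.08,-0.222],"dr":[0,-75,0],"hand":0.45},{"linear":[-0.378,-0.08,-0.222],"dr":[0,-75,0],"hand":0.45},{"linear":[-0.378,-0.08,-0.222],"dr":[0,-75,0],"hand":0.45},{"linear":[-0.378,-0.08,-0.222],"dr":[0,-75,0],"hand":0.45}]'
python3 - <<'E'
from h import *
o=bot.get_obs();print(o["q"].round(2),bot.camera_params("wrist")["hand_eye"],rot(o["tool_rot"]).as_matrix().round(3))
im=bot.read_camera("wrist");cv2.imwrite("pics/w1.png",im);c=cam("wrist",o)
for k,z in dict(tray_bar=.057,puck0=.006).items():
    for a in bot.place_of("wrist",k)[:4]: print(k,np.round(a["xy"],1),round(a["score"],2),onz(c,a["xy"],z).round(3))
ms=bot.cut_out("wrist","tray_bar")
for m in ms[:2]:
    print("mask",m["score"],m["extent"],m["pixels"].sum())
E
```

```text
t: 2.23
eef_pos: [0.4487, -0.3767, 0.3069]
tool_rot: [-0.476, 0.476, -0.522, 0.523]
contact_force: [0.8, -1.3, -1.5]
gripper_width: 0.726
[ 0.89  0.29 -0.37  1.66  0.11  1.21  0.4 ] [[-6.66341793e-04  9.50115483e-01  3.11897620e-01 -8.01466843e-02]
 [ 1.09981204e-03 -3.11896804e-01  9.50115348e-01 -1.42849118e-01]
 [ 9.99999173e-01  9.76130322e-04 -8.37118573e-04 -1.68792093e-04]
 [ 0.00000000e+00  0.00000000e+00  0.00000000e+00  1.00000000e+00]] [[-0.093  0.     0.996]
 [-0.996 -0.001 -0.093]
 [ 0.001 -1.     0.   ]]
tray_bar [268.6 137.2] 0.83 [ 0.471 -0.354  0.057]
puck0 [291.8 135. ] 0.83 [ 0.509 -0.362  0.006]
puck0 [244.  123.2] 0.77 [ 0.436 -0.336  0.006]
puck0 [274.4 103.4] 0.72 [ 0.485 -0.311  0.006]
mask 0.74 [211.0, 70.7, 323.0, 179.9] 5573
mask 0.55 [342.2, 134.4, 410.5, 191.6] 2745
```

View pics/w1.png

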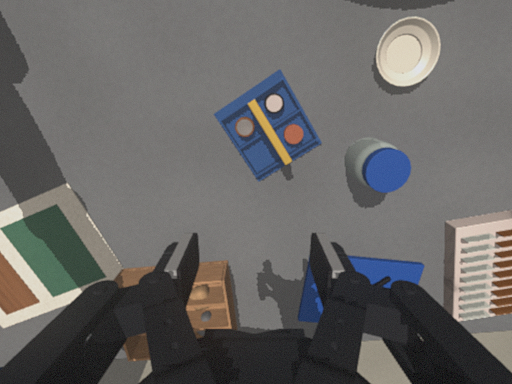

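The wrist view shows the loaded tray with three mounts, its bar running (252,102)–(288,162) and the jar and dish to its right. The bar is near (0.471, -0.354). Next is the cover handle.

```bash
python3 -m crank '[{"linear":[-0.38,0.02,-0.035],"dr":[0,0,0],"hand":0.45},{"linear":[-0.38,0.02,-0.035],"dr":[0,0,0],"hand":0.45},{"linear":[-0.38,0.02,-0.035],"dr":[0,0,0],"hand":0.45},{"linear":[-0.38,0.02,-0.035],"dr":[0,0,0],"hand":0.45},{"linear":[-0.38,0.02,-0.035],"dr":[0,0,0],"hand":0.45},{"linear":[-0.38,0.02,-0.035],"dr":[0,0,0],"hand":0.45},{"linear":[-0.38,0.02,-0.035],"dr":[0,0,0],"hand":0.45},{"linear":[-0.38,0.02,-0.035],"dr":[0,0,0],"hand":0.45},{"linear":[-0.38,0.02,-0.035],"dr":[0,0,0],"hand":0.45},{"linear":[-0.38,0.02,-0.035],"dr":[0,0,0],"hand":0.45}]'
python3 - <<'E'
from h import *
o=bot.get_obs();print(o["q"].round(2),rot(o["tool_rot"]).as_matrix().round(3))
im=bot.read_camera("wrist");cv2.imwrite("pics/w2.png",im);c=cam("wrist",o)
cs=[c,cam("top"),cam("scene")]
bot.read_camera("top");bot.read_camera("scene")
for k in("cover_handle","cover_axis","slot_mouth","slot_home"):
    P=[bot.place_of(n,k) for n in("wrist","top","scene")]
    for p in P: print(k,[(np.round(a["xy"],1),round(a["score"],2)) for a in p[:2]])
    ok=[(cc,p[0]["xy"]) for cc,p in zip(cs,P) if p]
    print(tri(*zip(*ok)))
for n,cc in zip(("wrist","top"),cs):
  for m in bot.cut_out(n,"cover_handle")[:1]: print(n,m["score"],m["extent"])
# red bar ends
b,g,r=[im[...,i].astype(int) for i in range(3)]
ys,xs=np.where((r>110)&(g<70)&(b<70));print(len(xs))
if len(xs): print(cv2.boxPoints(cv2.minAreaRect(np.c_[xs,ys].astype(np.float32))))
im=bot.read_camera("top");b,g,r=[im[...,i].astype(int) for i in range(3)]
ys,xs=np.where((r>110)&(g<70)&(b<70));k=(abs(xs-246)<40)&(abs(ys-235)<12);print(k.sum(),cv2.boxPoints(cv2.minAreaRect(np.c_[xs,ys][k].astype(np.float32))))
E
```

```text
t: 3.27
eef_pos: [0.4497, 0.0089, 0.2863]
tool_rot: [0.477, -0.475, 0.523, -0.523]
contact_force: [0.1, 0.3, 0.7]
gripper_width: 0.725
[ 0.48  0.09 -0.66  1.96  0.06  1.11 -0.31] [[-0.094  0.001  0.996]
 [-0.996  0.002 -0.094]
 [-0.002 -1.     0.001]]
cover_handle [(array([232.3, 107.9]), 0.61), (array([262.1, 327.8]), 0.2)]
cover_handle []
cover_handle [(array([227.6, 151.6]), 0.73)]
(array([0.4305546 , 0.07787345, 0.08747684]), [np.float64(0.6), np.float64(0.2)])
cover_axis [(array([402.5, 106.6]), 0.67)]
cover_axis [(array([251.9, 163.9]), 0.74)]
cover_axis [(array([288.3, 191.6]), 0.88)]
(array([0.65154077, 0.05982785, 0.04448352]), [np.float64(2.4), np.float64(1.4), np.float64(1.7)])
slot_mouth []
slot_mouth [(array([251.1, 210.3]), 0.89), (array([354.8, 156.4]), 0.18)]
slot_mouth [(array([250.5, 172.8]), 0.85)]
(array([0.51271238, 0.06592697, 0.04383228]), [np.float64(2.7), np.float64(2.6)])
slot_home [(array([390.6, 286.8]), 0.26)]
slot_home []
slot_home [(array([260., 171.]), 0.78)]
(array([ 0.58850237, -0.06790108,  0.22294976]), [np.float64(36.1), np.float64(11.9)])
wrist 0.98 [227.5, 0.0, 511.6, 231.8]
top 0.77 [214.2, 131.9, 286.0, 236.8]
860
[[227.5717    49.14905 ]
 [235.5566    48.801884]
 [240.51509  162.84717 ]
 [232.5302   163.19434 ]]
73 [[223.8483  233.82071]
 [224.10345 230.75864]
 [248.18622 232.76553]
 [247.93106 235.8276 ]]
```

View pics/w2.png

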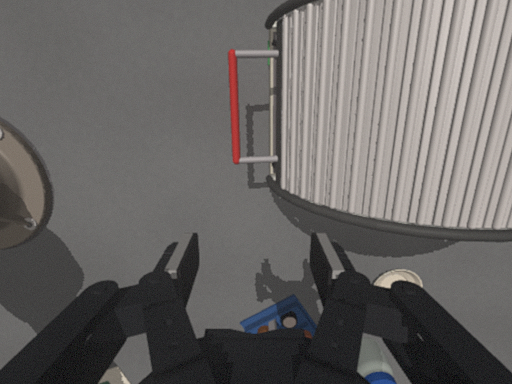

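The wrist view shows the red bar from (231,49) to (237,163), on two posts in front of the slats. I'll fit the cabinet pose and q to all the detections together.

```bash
cat > fit.py <<'E'
from h import *
from scipy.optimize import least_squares
o=bot.get_obs();w=cam("wrist",o);T=cam("top");S=cam("scene")
def P(p,l):
    c,s=np.cos(p[2]),np.sin(p[2]);return [p[0]+c*l[0]-s*l[1],p[1]+s*l[0]+c*l[1],.04+l[2]]
def res(p):
    q=p[3];h=lambda y:P(p,[-.23*np.cos(q),y,.23*np.sin(q)])
    L=[(w,h(.06),(231.5,51),1),(w,h(-.06),(236.5,161),1),(w,h(0),(233.7,106),1),
       (T,h(0),(246,234.6),1),(S,h(0),(228,151.5),.7),
       (T,P(p,[0,0,0]),(252,163),.5),(S,P(p,[0,0,0]),(288,192),.5),(w,P(p,[0,0,0]),(402.5,106.6),.3),
       (T,P(p,[-.15,0,-.01]),(249.5,211.5),.3),(S,P(p,[-.15,0,-.01]),(250.3,172.8),.3)]
    return np.concatenate([k*(proj(c,X)-np.array(u)) for c,X,u,k in L])
r=least_squares(res,[.654,.06,-.06,.3],loss="soft_l1")
print(r.x.round(4),r.fun.reshape(-1,2).round(1).tolist());p=r.x
print("handle",np.round(P(p,[-.23*np.cos(p[3]),0,.23*np.sin(p[3])]),4),"home",np.round(P(p,[-.1,0,.047]),4))
E
python3 fit.py
```

```text
[ 0.6556  0.0554 -0.0722  0.2517] [[-0.3, -0.4], [-0.2, -1.3], [0.2, 2.4], [0.4, -1.1], [-0.7, -0.4], [0.8, -0.7], [-0.5, 1.1], [0.4, -1.4], [0.0, -0.2], [-1.3, 0.7]]
handle [0.4334 0.0715 0.0973] home [0.5558 0.0626 0.087 ]
```

```bash
python3 -m crank '[{"linear":[-0.061,0.08,-0.022],"dr":[0,-1.2,0],"hand":-0.2},{"linear":[-0.061,0.08,-0.022],"dr":[0,-1.2,0],"hand":-0.2},{"linear":[-0.061,0.10,-0.022],"dr":[0,-1.2,0],"hand":-0.2},{"linear":[-0.061,0.13,-0.022],"dr":[0,-1.2,0],"hand":-0.2},{"linear":[-0.061,0.15,-0.022],"dr":[0,-1.2,0],"hand":-0.2},{"linear":[-0.061,0.17,-0.022],"dr":[0,-1.2,0],"hand":-0.2},{"linear":[-0.061,0.19,-0.022],"dr":[0,-1.2,0],"hand":-0.2},{"linear":[-0.061,0.208,-0.022],"dr":[0,-1.2,0],"hand":-0.2},{"linear":[-0.061,0.208,-0.022],"dr":[0,-1.2,0],"hand":-0.2},{"linear":[-0.061,0.208,-0.022],"dr":[0,-1.2,0],"hand":-0.2}]'
python3 - <<'E'
from h import *
o=bot.get_obs();im=bot.read_camera("wrist");cv2.imwrite("pics/w3.png",im);print(rot(o["tool_rot"]).as_matrix().round(3), o["q"].round(2))
E
```

```text
t: 5.0
eef_pos: [0.434, 0.0664, 0.0778]
tool_rot: [0.48, -0.481, 0.519, -0.519]
contact_force: [-0.0, -0.3, 0.2]
gripper_width: 0.404
[[-0.077 -0.002  0.997]
 [-0.997  0.    -0.077]
 [ 0.    -1.    -0.002]] [ 0.24  0.4  -0.62  2.2   0.38  0.65 -0.73]
```

View pics/w3.png

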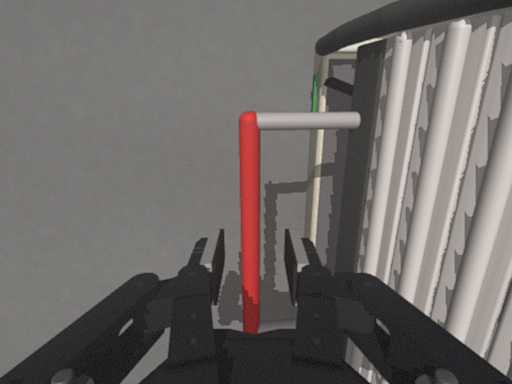

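The bar is centred between the fingers, so I'll close on it and roll it up along the arc.

```bash
python3 -m crank '[{"linear":[0,0,0],"dr":[0,0,0],"hand":-1},{"linear":[0,0,0],"dr":[0,0,0],"hand":-1},{"linear":[0,0,0],"dr":[0,0,0],"hand":-1},{"linear":[0,0,0],"dr":[0,0,0],"hand":-1},{"linear":[0,0,0],"dr":[0,0,0],"hand":-1},{"linear":[0,0,0],"dr":[0,0,0],"hand":-1}]' 35
python3 -m crank '[{"linear":[0,-0.0216,0.0067],"dr":[0,0,0],"hand":-1},{"linear":[0,-0.0427,0.0157],"dr":[0,0,0],"hand":-1},{"linear":[0,-0.0629,0.0267],"dr":[0,0,0],"hand":-1},{"linear":[0,-0.0819,0.0397],"dr":[0,0,0],"hand":-1},{"linear":[0,-0.0995,0.0545],"dr":[0,0,0],"hand":-1},{"linear":[0,-0.1155,0.0710],"dr":[0,0,0],"hand":-1},{"linear":[0,-0.1298,0.0890],"dr":[0,0,0],"hand":-1},{"linear":[0,-0.1422,0.1084],"dr":[0,0,0],"hand":-1},{"linear":[0,-0.1526,0.1289],"dr":[0,0,0],"hand":-1},{"linear":[0,-0.1526,0.1289],"dr":[0,0,0],"hand":-1}]'
```

```text
t: 5.55
eef_pos: [0.4318, 0.0666, 0.0783]
tool_rot: [0.479, -0.481, 0.52, -0.518]
contact_force: [-8.1, 3.3, 2.2]
gripper_width: 0.098
t: 6.38
eef_pos: [0.5654, 0.0574, 0.2396]
tool_rot: [-0.481, 0.479, -0.518, 0.521]
contact_force: [-21.1, -3.7, 51.1]
gripper_width: 0.095
```

The tool reads 51 N pushing it outward along the radius. The bar must sit about 7 mm lower in the pads than I assumed, so I'll correct the arc centre and carry on.

```bash
python3 -m crank '[{"linear":[0,-0.009,0.003],"dr":[0,0,0],"hand":-1},{"linear":[0,-0.0135,0.0120],"dr":[0,0,0],"hand":-1},{"linear":[0,-0.0162,0.0213],"dr":[0,0,0],"hand":-1},{"linear":[0,-0.0195,0.033],"dr":[0,0,0],"hand":-1},{"linear":[0,-0.0223,0.0434],"dr":[0,0,0],"hand":-1},{"linear":[0,-0.0245,0.055],"dr":[0,0,0],"hand":-1},{"linear":[0,-0.0262,0.0661],"dr":[0,0,0],"hand":-1},{"linear":[0,-0.0275,0.078],"dr":[0,0,0],"hand":-1},{"linear":[0,-0.0279,0.089],"dr":[0,0,0],"hand":-1},{"linear":[0,-0.0279,0.095],"dr":[0,0,0],"hand":-1}]'
```

```text
t: 7.22
eef_pos: [0.6561, 0.0501, 0.2601]
tool_rot: [0.479, -0.481, 0.521, -0.517]
contact_force: [-26.5, 1.2, 19.5]
gripper_width: 0.095
```

```bash
python3 -m crank '[{"linear":[0,-0.002,0.004],"dr":[0,0,0],"hand":-1},{"linear":[0,-0.002,0.004],"dr":[0,0,0],"hand":-1},{"linear":[0,-0.002,0.004],"dr":[0,0,0],"hand":-1}]'
python3 - <<'E'
from h import *
for n in("scene","top","wrist"):
    o=bot.get_obs();im=bot.read_camera(n);cv2.imwrite(f"pics/{n}4.png",im)
    for k in("cover_handle",): print(n,[(np.round(a["xy"],1),round(a["score"],2)) for a in bot.place_of(n,k)[:2]])
E
python3 -c "
import cv2,numpy as np
a=cv2.imread('pics/scene4.png')[100:290,180:400];cv2.imwrite('pics/s4c.png',cv2.resize(a,None,fx=3,fy=3))"
```

```text
t: 7.47
eef_pos: [0.6559, 0.0501, 0.2602]
tool_rot: [0.477, -0.484, 0.522, -0.516]
contact_force: [-19.6, 2.3, 7.2]
gripper_width: 0.097
scene [(array([295.7, 134.2]), 0.84), (array([155.6, 265.1]), 0.45)]
top [(array([248.3, 142.1]), 0.87)]
wrist [(array([251.3, 233.7]), 0.82)]
```

View pics/s4c.png

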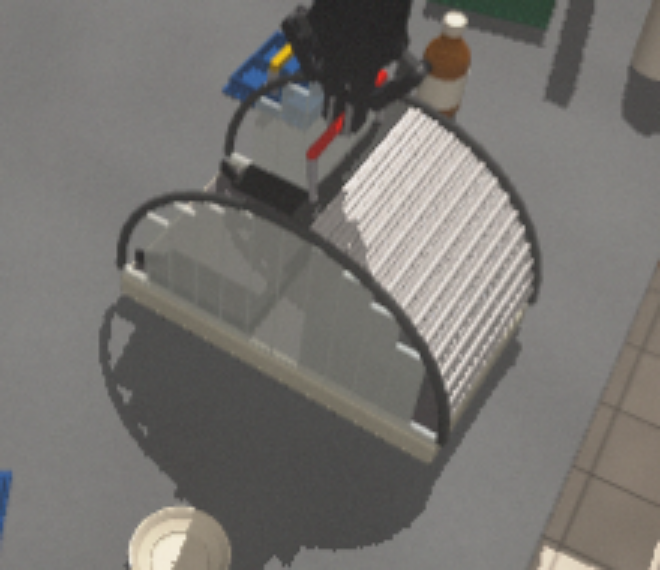

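The scene crop shows the slats at the back half of the cabinet and the front open. A further 4 mm of commanded push gave no motion, so the cover is at its end stop. I'll release, lift, and look down at the slot.

```bash
python3 -m crank '[{"linear":[0,0.002,-0.004],"dr":[0,0,0],"hand":-1},{"linear":[0,0.002,-0.004],"dr":[0,0,0],"hand":-0.1},{"linear":[0,0.002,-0.004],"dr":[0,0,0],"hand":-0.1},{"linear":[0,0.002,-0.004],"dr":[0,0,0],"hand":-0.1},{"linear":[0,0.002,-0.004],"dr":[0,0,0],"hand":-0.1},{"linear":[0,-0.03,-0.004],"dr":[0,0,0],"hand":-0.1},{"linear":[0,-0.06,-0.004],"dr":[0,0,0],"hand":-0.1},{"linear":[0,-0.08,-0.03],"dr":[0,0,0],"hand":-0.1},{"linear":[0.02,-0.08,-0.07],"dr":[0,0,0],"hand":-0.1},{"linear":[0.05,-0.08,-0.11],"dr":[0,0,0],"hand":-0.1}]'
python3 -m crank '[{"linear":[0.02,0,-0.03],"dr":[0,0,0],"hand":0},{"linear":[0.02,0,-0.03],"dr":[0,0,0],"hand":0},{"linear":[0.02,0,-0.03],"dr":[0,0,0],"hand":0}]'
python3 - <<'E'
from h import *
o=bot.get_obs();im=bot.read_camera("wrist");cv2.imwrite("pics/w5.png",im);c=cam("wrist",o);np.save("w5o.npy",np.r_[o["eef_pos"],o["tool_rot"]])
print(rot(o["tool_rot"]).as_matrix().round(3))
bot.read_camera("top");bot.read_camera("scene");cs=[c,cam("top"),cam("scene")]
for k,z in dict(cover_handle=.27,cover_axis=.04,slot_mouth=.03,slot_home=.087).items():
  for n,cc in zip(("wrist","top","scene"),cs):
    print(k,n,[(np.round(a["xy"],1),round(a["score"],2),onz(cc,a["xy"],z).round(3)) for a in bot.place_of(n,k)[:1]])
p=[.6556,.0554,-.072];cc,s=np.cos(p[2]),np.sin(p[2])
for l in [(-.15,0,-.01),(-.15,.056,.007),(-.15,-.056,.007),(-.18,.105,-.01),(-.18,-.105,-.01)]:
    u=proj(c,[p[0]+cc*l[0]-s*l[1],p[1]+s*l[0]+cc*l[1],.04+l[2]]);print(l,u.round(1));cv2.circle(im,tuple(int(v) for v in u),2,(0,0,255),-1)
cv2.imwrite("pics/w5m.png",cv2.resize(im,(768,576)))
E
```

```text
t: 8.6
eef_pos: [0.5574, 0.0158, 0.3419]
tool_rot: [-0.482, 0.48, -0.518, 0.518]
contact_force: [0.2, -1.1, 1.6]
gripper_width: 0.453
t: 8.85
eef_pos: [0.5253, -0.0063, 0.3411]
tool_rot: [-0.479, 0.48, -0.519, 0.521]
contact_force: [0.4, 1.6, 1.5]
gripper_width: 0.507
[[-0.081  0.001  0.997]
 [-0.997 -0.002 -0.081]
 [ 0.002 -1.     0.001]]
cover_handle wrist [(array([427.2, 100.9]), 0.96, array([0.657, 0.06 , 0.27 ]))]
cover_handle top [(array([250.6, 141.5]), 0.84, array([0.661, 0.054, 0.27 ]))]
cover_handle scene [(array([296.8, 132.8]), 0.55, array([0.651, 0.076, 0.27 ]))]
cover_axis wrist [(array([338.4, 101.5]), 0.87, array([0.659, 0.054, 0.04 ]))]
cover_axis top [(array([252.6, 162.4]), 0.92, array([0.653, 0.058, 0.04 ]))]
cover_axis scene [(array([287.4, 191. ]), 0.92, array([0.651, 0.067, 0.04 ]))]
slot_mouth wrist [(array([237.6,  99.9]), 0.76, array([0.505, 0.069, 0.03 ]))]
slot_mouth top [(array([248.8, 210.8]), 0.72, array([0.506, 0.069, 0.03 ]))]
slot_mouth scene [(array([249. , 172.2]), 0.78, array([0.507, 0.082, 0.03 ]))]
slot_home wrist [(array([271.8, 100.4]), 0.93, array([0.555, 0.065, 0.087]))]
slot_home top [(array([246. , 189.8]), 0.55, array([0.562, 0.075, 0.087]))]
slot_home scene [(array([260.3, 172.6]), 0.57, array([0.563, 0.053, 0.087]))]
(-0.15, 0, -0.01) [238.1 101.5]
(-0.15, 0.056, 0.007) [236.4  60.9]
(-0.15, -0.056, 0.007) [238.5 139.3]
(-0.18, 0.105, -0.01) [215.3  25.3]
(-0.18, -0.105, -0.01) [221.8 167.3]
```

View pics/w5m.png

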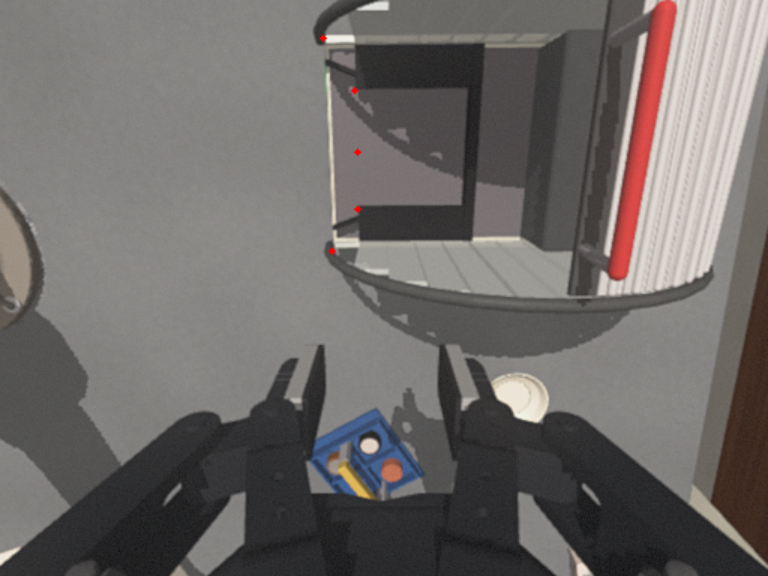

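The wrist view shows the open cabinet with the black rails, lip corners at (355,88) and (360,206) in the enlarged picture. They lie about 2 px above my predictions, so the slot is about 3 mm further to +y. I'll refine that on the lip plane and go back to the tray.

```bash
python3 - <<'E'
from h import *
v=np.load("w5o.npy");c=cam("wrist",dict(eef_pos=v[:3],tool_rot=v[3:]))
X=[onz(c,(x/1.5,y/1.5),.047) for x,y in [(355.5,88),(360,206),(467,87.5),(463,206)]];print(np.round(X,4))
for a,b in((0,2),(1,3)): d=X[b]-X[a];print(np.arctan2(d[1],d[0]),np.linalg.norm(d))
d=X[0]-X[1];print(np.arctan2(-d[0],d[1]),np.linalg.norm(d),(X[0]+X[1])/2,(X[2]+X[3])/2)
E
python3 -m crank '[{"linear":[0.411,0.0,0.012],"dr":[0,-33,0],"hand":0},{"linear":[0.411,0.0,0.012],"dr":[0,-33,0],"hand":0},{"linear":[0.411,0.02,0.012],"dr":[0,-33,0],"hand":0},{"linear":[0.411,0.05,0.012],"dr":[0,-33,0],"hand":0},{"linear":[0.411,0.1,0.012],"dr":[0,-33,0],"hand":0},{"linear":[0.411,0.12,0.012],"dr":[0,-33,0],"hand":0},{"linear":[0.411,0.12,0.012],"dr":[0,-33,0],"hand":0},{"linear":[0.411,0.12,0.012],"dr":[0,-33,0],"hand":0},{"linear":[0.411,0.12,0.012],"dr":[0,-33,0],"hand":0},{"linear":[0.411,0.12,0.012],"dr":[0,-33,0],"hand":0}]'
python3 -m crank '[{"linear":[0,0.02,0],"dr":[0,0,0],"hand":0},{"linear":[0,0.02,0],"dr":[0,0,0],"hand":0},{"linear":[0,0.02,0],"dr":[0,0,0],"hand":0}]'
python3 - <<'E'
from h import *
o=bot.get_obs();im=bot.read_camera("wrist");cv2.imwrite("pics/w6.png",im);c=cam("wrist",o)
M=rot(o["tool_rot"]).as_matrix();print(M.round(3),np.arctan2(M[1,2],M[0,2]))
for a in bot.place_of("wrist","tray_bar")[:2]: print(np.round(a["xy"],1),round(a["score"],2),onz(c,a["xy"],.057).round(4))
h=cv2.cvtColor(im,cv2.COLOR_BGR2HSV);m=cv2.inRange(h,(18,120,120),(35,255,255));m[280:]=0
n,l,st,ce=cv2.connectedComponentsWithStats(m);i=1+st[1:,4].argmax();ys,xs=np.where(l==i)
b=cv2.boxPoints(cv2.minAreaRect(np.c_[xs,ys].astype(np.float32)));print(st[i],b)
b=b[np.argsort(b[:,1])];e=[onz(c,b[:2].mean(0),.064),onz(c,b[2:].mean(0),.064)]
d=e[0]-e[1];print("ends",np.round(e,4),"len",np.linalg.norm(d),"mid",(e[0]+e[1])/2,"yaw",np.arctan2(-d[0],d[1]))
E
```

```text
[[0.5111 0.1249 0.047 ]
 [0.5046 0.0131 0.047 ]
 [0.6171 0.1168 0.047 ]
 [0.6112 0.0045 0.047 ]]
-0.07641395082928178 0.10630725398733276
-0.08046609482859052 0.10686414741136895
-0.05793334756825176 0.11195918818268556 [0.50787831 0.06901059 0.047     ] [0.61413602 0.06065803 0.047     ]
t: 10.43
eef_pos: [0.5073, -0.3875, 0.233]
tool_rot: [-0.608, 0.608, -0.361, 0.362]
contact_force: [0.8, -0.7, 0.6]
gripper_width: 0.497
t: 10.68
eef_pos: [0.5072, -0.385, 0.2128]
tool_rot: [0.608, -0.607, 0.362, -0.361]
contact_force: [0.8, 0.4, 0.3]
gripper_width: 0.501
[[ 0.477 -0.002  0.879]
 [-0.879  0.002  0.477]
 [-0.003 -1.    -0.   ]] 0.4977295335473743
[239.4 131.4] 0.94 [ 0.4719 -0.3533  0.057 ]
[ 237   77   13   98 1075] [[236.88388  173.98703 ]
 [238.013     76.88387 ]
 [249.1394    77.013245]
 [248.01028  174.1164  ]]
ends [[ 0.4511 -0.304   0.064 ]
 [ 0.4959 -0.3912  0.064 ]] len 0.09802853997361383 mid [ 0.47348142 -0.34762791  0.064     ] yaw 0.4743640270156293
```

View pics/w6.png

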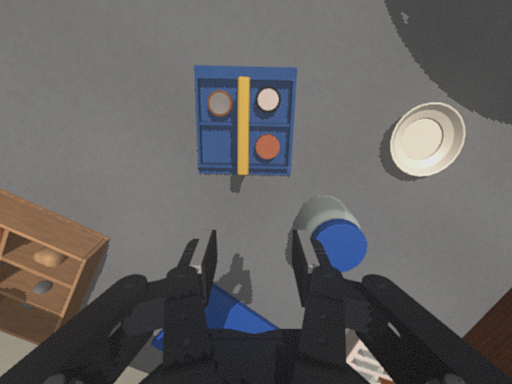

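The loaded tray is straight below, its bar running (243,77)–(243,174), with three mounts in their pockets. I'll move onto the bar and grip it.

```bash
python3 -m crank '[{"linear":[-0.047,0.03,-0.0134],"dr":[0,1.4,0],"hand":-0.1},{"linear":[-0.047,0.05,-0.0134],"dr":[0,1.4,0],"hand":-0.1},{"linear":[-0.047,0.08,-0.0134],"dr":[0,1.4,0],"hand":-0.1},{"linear":[-0.047,0.11,-0.0134],"dr":[0,1.4,0],"hand":-0.1},{"linear":[-0.047,0.14,-0.0134],"dr":[0,1.4,0],"hand":-0.1},{"linear":[-0.047,0.16,-0.0134],"dr":[0,1.4,0],"hand":-0.1},{"linear":[-0.047,0.172,-0.0134],"dr":[0,1.4,0],"hand":-0.1},{"linear":[-0.047,0.172,-0.0134],"dr":[0,1.4,0],"hand":-0.1},{"linear":[-0.047,0.172,-0.0134],"dr":[0,1.4,0],"hand":-0.1}]'
python3 - <<'E'
from h import *
o=bot.get_obs();im=bot.read_camera("wrist");cv2.imwrite("pics/w7.png",im)
E
```

```text
t: 11.53
eef_pos: [0.4747, -0.3504, 0.043]
tool_rot: [0.604, -0.603, 0.368, -0.369]
contact_force: [-0.9, -0.8, -0.2]
gripper_width: 0.45
```

View pics/w7.png

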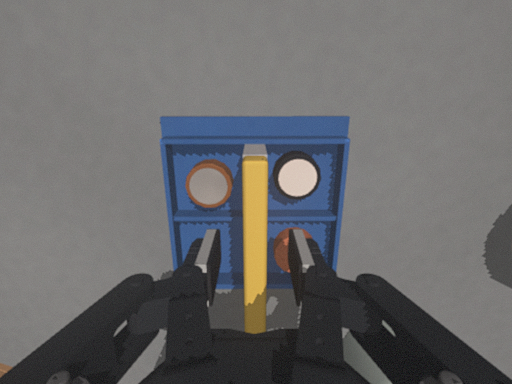

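The bar is between the pads, and the mounts sit below the fingertips. I'll grip it and lift slightly.

```bash
python3 -m crank '[{"linear":[0,0.002,0],"dr":[0,0,0],"hand":-1},{"linear":[0,0.002,0],"dr":[0,0,0],"hand":-1},{"linear":[0,0.002,0],"dr":[0,0,0],"hand":-1},{"linear":[0,0.002,0],"dr":[0,0,0],"hand":-1},{"linear":[0,0.002,0],"dr":[0,0,0],"hand":-1},{"linear":[0,0.002,0],"dr":[0,0,0],"hand":-1},{"linear":[0,-0.01,0],"dr":[0,0,0],"hand":-1},{"linear":[0,-0.025,0],"dr":[0,0,0],"hand":-1},{"linear":[0,-0.025,0],"dr":[0,0,0],"hand":-1}]' 70
python3 - <<'E'
from h import *
o=bot.get_obs();im=bot.read_camera("wrist");cv2.imwrite("pics/w8.png",im);c=cam("wrist",o);np.save("w8o.npy",np.r_[o["eef_pos"],o["tool_rot"]])
M=rot(o["tool_rot"]).as_matrix();print(M.round(3),np.arctan2(M[1,2],M[0,2]))
h=cv2.cvtColor(im,cv2.COLOR_BGR2HSV);m=cv2.inRange(h,(18,120,120),(35,255,255));m[320:]=0
n,l,st,ce=cv2.connectedComponentsWithStats(m);print(st[1+st[1:,4].argmax()])
for k in("puck0","tray_bar"): print([(np.round(a["xy"]),round(a["score"],2)) for a in bot.place_of("wrist",k)[:4]])
E
```

```text
t: 12.33
eef_pos: [0.4749, -0.3515, 0.0696]
tool_rot: [-0.603, 0.603, -0.367, 0.37]
contact_force: [0.9, -0.4, -1.0]
gripper_width: 0.125
[[ 0.456  0.003  0.89 ]
 [-0.89  -0.002  0.456]
 [ 0.003 -1.     0.002]] 0.4732369421000423
[ 241  156   26  164 3707]
[(array([293., 165.]), 0.92), (array([210., 179.]), 0.87), (array([293., 244.]), 0.7)]
[(array([250., 252.]), 0.79)]
```

View pics/w8.png

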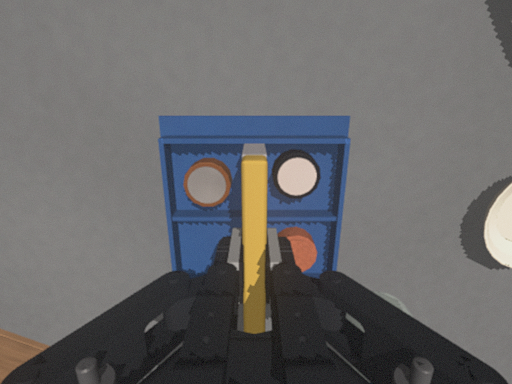

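The grip holds: opening is 0.125, the tray is clear of the desk, and all three mounts are in it. I'll carry it over to in front of the cabinet.

```bash
python3 -m crank '[{"linear":[0,-0.03,0],"dr":[0,0,0],"hand":-1},{"linear":[-0.02,-0.06,0.01],"dr":[0,2,0],"hand":-1},{"linear":[-0.05,-0.09,0.026],"dr":[0,4,0],"hand":-1},{"linear":[-0.08,-0.12,0.041],"dr":[0,7,0],"hand":-1},{"linear":[-0.115,-0.15,0.059],"dr":[0,10,0],"hand":-1},{"linear":[-0.15,-0.18,0.077],"dr":[0,13,0],"hand":-1},{"linear":[-0.18,-0.18,0.092],"dr":[0,16,0],"hand":-1},{"linear":[-0.21,-0.18,0.108],"dr":[0,19,0],"hand":-1},{"linear":[-0.24,-0.18,0.123],"dr":[0,22,0],"hand":-1},{"linear":[-0.267,-0.18,0.137],"dr":[0,25,0],"hand":-1}]'
python3 - <<'E'
from h import *
v=np.load("w8o.npy");c=cam("wrist",dict(eef_pos=v[:3],tool_rot=v[3:]));R=rot(v[3:])
for px,z in [((255,157),.0926),((255,145),.0926),((160,118),.0325),((349,118),.0325)]:
    X=onz(c,px,z);print(px,R.inv().apply(X-v[:3]).round(4))
o=bot.get_obs();M=rot(o["tool_rot"]).as_matrix();print(M.round(3),np.arctan2(M[1,2],M[0,2]))
t=np.array([.557,.0645,0])-.13*np.array([np.cos(.074),-np.sin(.074),0]);t[2]=.15
print(t,totool(t-o["eef_pos"],o).round(4))
E
```

```text
t: 13.32
eef_pos: [0.4728, -0.0475, 0.2466]
tool_rot: [-0.509, 0.509, -0.491, 0.491]
contact_force: [0.3, 0.1, -2.2]
gripper_width: 0.123
(255, 157) [-0.0547 -0.0232  0.0002]
(255, 145) [-0.0599 -0.0232  0.0002]
(160, 118) [-0.0667  0.0368 -0.0593]
(349, 118) [-0.0668  0.037   0.0592]
[[ 0.037 -0.     0.999]
 [-0.999  0.     0.037]
 [-0.    -1.    -0.   ]] 0.03660247517324128
[0.42735578 0.07411122 0.15      ] [-0.1232  0.0966 -0.041 ]
```

```bash
python3 -m crank '[{"linear":[-0.025,0,-0.008],"dr":[0,2,0],"hand":-1},{"linear":[-0.05,0,-0.018],"dr":[0,4,0],"hand":-1},{"linear":[-0.075,0.01,-0.026],"dr":[0,6.3,0],"hand":-1},{"linear":[-0.1,0.03,-0.035],"dr":[0,6.3,0],"hand":-1},{"linear":[-0.121,0.055,-0.041],"dr":[0,6.3,0],"hand":-1},{"linear":[-0.121,0.08,-0.041],"dr":[0,6.3,0],"hand":-1},{"linear":[-0.121,0.105,-0.041],"dr":[0,6.3,0],"hand":-1},{"linear":[-0.121,0.125,-0.041],"dr":[0,6.3,0],"hand":-1},{"linear":[-0.121,0.125,-0.041],"dr":[0,6.3,0],"hand":-1},{"linear":[-0.121,0.125,-0.041],"dr":[0,6.3,0],"hand":-1}]'
python3 - <<'E'
from h import *
o=bot.get_obs();im=bot.read_camera("wrist");cv2.imwrite("pics/w9.png",im);c=cam("wrist",o)
M=rot(o["tool_rot"]).as_matrix();print(M.round(3),np.arctan2(M[1,2],M[0,2]))
p=[.557,.0645,-.074];cc,s=np.cos(p[2]),np.sin(p[2])
for l,z in [((-.05,.056),.047),((-.05,-.056),.047),((-.08,0),.03),((-.05,0.0675),.047)]:
    print(l,proj(c,[p[0]+cc*l[0]-s*l[1],p[1]+s*l[0]+cc*l[1],z]).round(1))
E
```

```text
t: 14.15
eef_pos: [0.427, 0.0687, 0.1209]
tool_rot: [0.481, -0.483, 0.519, -0.517]
contact_force: [0.3, -0.4, -1.9]
gripper_width: 0.123
[[-0.072 -0.004  0.997]
 [-0.997 -0.    -0.072]
 [ 0.    -1.    -0.004]] -0.07224978571190356
(-0.05, 0.056) [360.6 121.7]
(-0.05, -0.056) [345.2 251.5]
(-0.08, 0) [311.7 185.1]
(-0.05, 0.0675) [362.5 105.9]
```

View pics/w9.png

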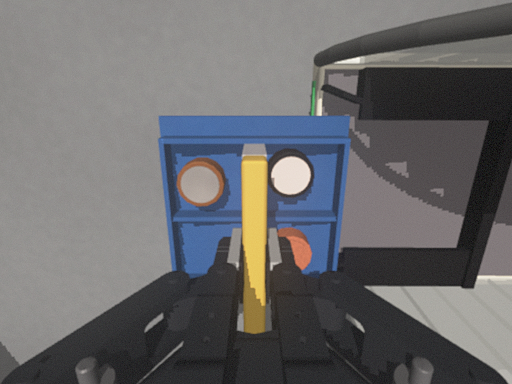

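The lip corners appear at (362,119) and (345,248), about 3 px above prediction, so the slot is roughly 2.5 mm further to +y. I'll shift +6 mm in y and lower to insertion height.

```bash
python3 -m crank '[{"linear":[-0.006,0.01,0],"dr":[0,0,0],"hand":-1},{"linear":[-0.006,0.02,0],"dr":[0,0,0],"hand":-1},{"linear":[-0.006,0.03,0],"dr":[0,0,0],"hand":-1},{"linear":[-0.006,0.04,0],"dr":[0,0,0],"hand":-1},{"linear":[-0.006,0.046,0],"dr":[0,0,0],"hand":-1},{"linear":[-0.006,0.046,0],"dr":[0,0,0],"hand":-1},{"linear":[-0.006,0.046,0],"dr":[0,0,0],"hand":-1}]'
python3 - <<'E'
from h import *
o=bot.get_obs();im=bot.read_camera("wrist");cv2.imwrite("pics/w10.png",im)
M=rot(o["tool_rot"]).as_matrix();print(M.round(3),np.arctan2(M[1,2],M[0,2]))
E
```

```text
t: 14.78
eef_pos: [0.4284, 0.0747, 0.0754]
tool_rot: [0.481, -0.482, 0.518, -0.518]
contact_force: [0.3, 1.0, -2.0]
gripper_width: 0.126
[[-0.073 -0.001  0.997]
 [-0.997 -0.    -0.073]
 [ 0.    -1.    -0.001]] -0.07269921896088746
```

View pics/w10.png

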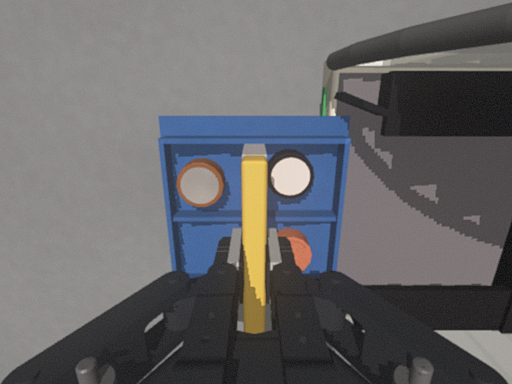

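```bash
python3 - <<'E'
from h import *
o=bot.get_obs();c=cam("wrist",o);R=rot(o["tool_rot"]);im=cv2.imread("pics/w10.png")
print("col430",[(r,im[r,430].tolist()) for r in list(range(131,140))+list(range(281,292))])
print("col220",[(r,im[r,220].tolist()) for r in range(112,147)])
for n,px,z in [("lipU",(400,135.5),.047),("lipU2",(490,135.5),.047),("lipL",(400,287),.047),("lipL2",(490,287),.047),("base",(250,116.5),.0384),("wallout",(220,137),.052),("wallin",(220,142),.052)]:
    X=onz(c,px,z);print(n,R.inv().apply(X-o["eef_pos"]).round(4))
E
```

```text
col430 [(131, [36, 33, 36]), (132, [28, 28, 31]), (133, [33, 31, 30]), (134, [36, 34, 37]), (135, [35, 34, 34]), (136, [62, 63, 64]), (137, [74, 77, 82]), (138, [78, 74, 80]), (139, [77, 75, 77]), (281, [121, 120, 130]), (282, [120, 119, 128]), (283, [109, 107, 115]), (284, [75, 77, 81]), (285, [55, 55, 54]), (286, [31, 30, 30]), (287, [31, 30, 35]), (288, [32, 29, 33]), (289, [36, 33, 33]), (290, [30, 34, 32]), (291, [41, 42, 42])]
col220 [(112, [141, 143, 145]), (113, [142, 144, 145]), (114, [139, 143, 145]), (115, [142, 129, 127]), (116, [151, 107, 82]), (117, [163, 110, 75]), (118, [162, 111, 77]), (119, [159, 107, 76]), (120, [163, 108, 76]), (121, [160, 107, 74]), (122, [163, 111, 78]), (123, [159, 105, 74]), (124, [163, 113, 80]), (125, [158, 106, 73]), (126, [159, 108, 76]), (127, [156, 105, 73]), (128, [162, 110, 79]), (129, [160, 107, 76]), (130, [158, 106, 76]), (131, [161, 111, 77]), (132, [161, 109, 76]), (133, [164, 110, 77]), (134, [160, 106, 74]), (135, [149, 102, 75]), (136, [117, 82, 61]), (137, [121, 84, 63]), (138, [139, 97, 71]), (139, [162, 109, 78]), (140, [157, 107, 76]), (141, [159, 106, 75]), (142, [160, 111, 77]), (143, [145, 101, 72]), (144, [108, 76, 55]), (145, [102, 72, 58]), (146, [106, 74, 57])]
lipU [-0.057   0.0288  0.0887]
lipU2 [-0.0571  0.0288  0.1435]
lipL [0.0531 0.0288 0.1067]
lipL2 [0.053  0.0288 0.1726]
base [-0.0676  0.0374 -0.0029]
wallout [-0.0567  0.0238 -0.0205]
wallin [-0.0538  0.0238 -0.0206]
```

The tray is centred on the lips to within about 1 mm, so I'll slide it in gently.

```bash
python3 -m crank '[{"linear":[0,0.0015,0.008],"dr":[0,0,0],"hand":-1},{"linear":[0,0.0015,0.016],"dr":[0,0,0],"hand":-1},{"linear":[0,0.0015,0.024],"dr":[0,0,0],"hand":-1},{"linear":[0,0.0015,0.032],"dr":[0,0,0],"hand":-1},{"linear":[0,0.0015,0.040],"dr":[0,0,0],"hand":-1},{"linear":[0,0.0015,0.048],"dr":[0,0,0],"hand":-1},{"linear":[0,0.0015,0.056],"dr":[0,0,0],"hand":-1},{"linear":[0,0.0015,0.056],"dr":[0,0,0],"hand":-1}]'
```

```text
t: 15.5
eef_pos: [0.4867, 0.0706, 0.0744]
tool_rot: [-0.482, 0.481, -0.518, 0.518]
contact_force: [0.2, 0.2, -1.0]
gripper_width: 0.126
```

```bash
python3 -m crank '[{"linear":[0,0,0.010],"dr":[0,0,0],"hand":-1},{"linear":[0,0,0.020],"dr":[0,0,0],"hand":-1},{"linear":[0,0,0.030],"dr":[0,0,0],"hand":-1},{"linear":[0,0,0.038],"dr":[0,0,0],"hand":-1},{"linear":[0,0,0.046],"dr":[0,0,0],"hand":-1},{"linear":[0,0.001,0.054],"dr":[0,0,0],"hand":-1},{"linear":[0,0.001,0.060],"dr":[0,0,0],"hand":-1},{"linear":[0,0.001,0.060],"dr":[0,0,0],"hand":-1}]'
```

```text
t: 16.17
eef_pos: [0.5459, 0.0662, 0.0732]
tool_rot: [-0.482, 0.481, -0.518, 0.518]
contact_force: [0.3, -0.2, -1.6]
gripper_width: 0.125
```

```bash
python3 -m crank '[{"linear":[0,0.001,0.003],"dr":[0,0,0],"hand":-1},{"linear":[0,0.001,0.006],"dr":[0,0,0],"hand":-1},{"linear":[0,0.0015,0.008],"dr":[0,0,0],"hand":-1},{"linear":[0,0.002,0.010],"dr":[0,0,0],"hand":-1},{"linear":[0,0.002,0.012],"dr":[0,0,0],"hand":-1},{"linear":[0,0.002,0.014],"dr":[0,0,0],"hand":-1},{"linear":[0,0.002,0.016],"dr":[0,0,0],"hand":-1},{"linear":[0,0.002,0.016],"dr":[0,0,0],"hand":-1}]'
```

```text
t: 16.83
eef_pos: [0.557, 0.0654, 0.0713]
tool_rot: [0.479, -0.484, 0.519, -0.517]
contact_force: [-12.4, -0.9, 12.5]
gripper_width: 0.128
```

The tray has met the stop at x = 0.557, where home was predicted. I'll press a little more to confirm, then release.

```bash
python3 -m crank '[{"linear":[0,-0.001,0.003],"dr":[0,0,0],"hand":-1},{"linear":[0,-0.001,0.003],"dr":[0,0,0],"hand":-1},{"linear":[0,-0.001,0.003],"dr":[0,0,0],"hand":-1}]'
python3 -m crank '[{"linear":[0,0,-0.001],"dr":[0,0,0],"hand":-0.3},{"linear":[0,0,-0.001],"dr":[0,0,0],"hand":-0.3},{"linear":[0,0,-0.001],"dr":[0,0,0],"hand":-0.3},{"linear":[0,0,-0.004],"dr":[0,0,0],"hand":-0.3},{"linear":[0,0,-0.004],"dr":[0,0,0],"hand":-0.3},{"linear":[0,0,-0.004],"dr":[0,0,0],"hand":-0.3}]'
python3 - <<'E'
from h import *
im=bot.read_camera("wrist");cv2.imwrite("pics/w11.png",im)
E
```

```text
t: 17.08
eef_pos: [0.5575, 0.0653, 0.0719]
tool_rot: [0.478, -0.485, 0.52, -0.516]
contact_force: [-19.7, -1.4, 15.9]
gripper_width: 0.124
t: 17.58
eef_pos: [0.5595, 0.0653, 0.0723]
tool_rot: [-0.482, 0.481, -0.518, 0.518]
contact_force: [-0.1, -0.2, -0.3]
gripper_width: 0.352
```

Released. I'll go straight up and back, then check with numbers, as no more pictures can be viewed.

```bash
python3 -m crank '[{"linear":[0,-0.015,0],"dr":[0,0,0],"hand":-0.3},{"linear":[0,-0.04,0],"dr":[0,0,0],"hand":-0.3},{"linear":[0,-0.07,0],"dr":[0,0,0],"hand":-0.3},{"linear":[0,-0.1,0],"dr":[0,0,0],"hand":-0.3},{"linear":[0,-0.13,0],"dr":[0,0,0],"hand":-0.3},{"linear":[0,-0.16,0],"dr":[0,0,0],"hand":-0.3},{"linear":[0,-0.2,-0.01],"dr":[0,0,0],"hand":-0.3},{"linear":[0.02,-0.23,-0.03],"dr":[0,0,0],"hand":-0.3},{"linear":[0.05,-0.26,-0.04],"dr":[0,0,0],"hand":-0.3},{"linear":[0.07,-0.27,-0.04],"dr":[0,0,0],"hand":-0.3}]'
python3 -m crank '[{"linear":[0,0,0],"dr":[0,0,0],"hand":-0.3},{"linear":[0,0,0],"dr":[0,0,0],"hand":-0.3},{"linear":[0,0,0],"dr":[0,0,0],"hand":-0.3}]'
python3 - <<'E'
from h import *
o=bot.get_obs();im=bot.read_camera("wrist");cv2.imwrite("pics/w12.png",im)
bot.read_camera("top");bot.read_camera("scene")
cs=[cam("wrist",o),cam("top"),cam("scene")]
for k,z in dict(tray_bar=.087,slot_home=.087,puck0=.036,cover_handle=.27,cover_axis=.04,spare_bar=.057,bottle=0,jar=0,dish=0,rock=0).items():
  for n,cc in zip(("wrist","top","scene"),cs):
    r=bot.place_of(n,k)[:3]
    if r: print(k,n,[(np.round(a["xy"],1).tolist(),round(a["score"],2),onz(cc,a["xy"],z).round(3).tolist()) for a in r])
h=cv2.cvtColor(im,cv2.COLOR_BGR2HSV);m=cv2.inRange(h,(18,120,120),(35,255,255));m[280:]=0
n,l,st,ce=cv2.connectedComponentsWithStats(m);i=1+st[1:,4].argmax();ys,xs=np.where(l==i)
b=cv2.boxPoints(cv2.minAreaRect(np.c_[xs,ys].astype(np.float32)));b=b[np.argsort(b[:,1])]
e=[onz(cs[0],b[:2].mean(0),.094),onz(cs[0],b[2:].mean(0),.094)];d=e[0]-e[1]
print("bar",st[i],np.linalg.norm(d),(e[0]+e[1])/2,"yaw",np.arctan2(-d[0],d[1]))
E
```

```text
t: 18.47
eef_pos: [0.5142, -0.002, 0.3467]
tool_rot: [-0.483, 0.481, -0.516, 0.519]
contact_force: [0.7, -0.7, 0.1]
gripper_width: 0.349
t: 18.72
eef_pos: [0.5141, -0.001, 0.3418]
tool_rot: [0.482, -0.482, 0.518, -0.518]
contact_force: [-0.2, 0.6, -0.1]
gripper_width: 0.352
tray_bar wrist [([277.4, 106.7], 0.93, [0.55, 0.062, 0.087])]
tray_bar top [([250.4, 188.1], 0.82, [0.567, 0.062, 0.087])]
tray_bar scene [([261.6, 170.9], 0.59, [0.563, 0.061, 0.087])]
slot_home scene [([260.4, 168.6], 0.97, [0.555, 0.068, 0.087]), ([190.1, 327.7], 0.64, [0.653, -0.435, 0.087])]
puck0 wrist [([255.9, 82.1], 0.65, [0.523, 0.098, 0.036]), ([295.5, 117.8], 0.55, [0.581, 0.041, 0.036]), ([295.7, 78.1], 0.53, [0.583, 0.099, 0.036])]
puck0 top [([240.7, 203.6], 0.62, [0.527, 0.093, 0.036]), ([237.4, 184.3], 0.5, [0.586, 0.104, 0.036])]
cover_handle wrist [([439.1, 106.1], 0.85, [0.655, 0.062, 0.27])]
cover_handle top [([248.6, 141.7], 0.96, [0.66, 0.059, 0.27])]
cover_handle scene [([295.4, 132.6], 0.8, [0.648, 0.075, 0.27])]
cover_axis wrist [([344.8, 106.1], 0.67, [0.657, 0.054, 0.04]), ([278.2, 104.
[... 424 characters left out ...]
, 0.0]), ([248.8, 210.0], 0.55, [0.512, 0.07, 0.0])]
bottle scene [([327.3, 135.8], 0.83, [0.649, 0.404, 0.0])]
jar top [([405.2, 174.0], 0.6, [0.627, -0.417, 0.0])]
jar scene [([188.8, 324.1], 0.94, [0.619, -0.409, 0.0])]
dish wrist [([342.9, 266.4], 0.91, [0.674, -0.26, 0.0]), ([345.6, 105.3], 0.58, [0.67, 0.053, 0.0])]
dish top [([353.6, 157.3], 0.69, [0.679, -0.256, 0.0])]
dish scene [([237.3, 285.7], 0.76, [0.669, -0.26, 0.0])]
rock top [([171.4, 171.0], 0.68, [0.633, 0.314, 0.0])]
rock scene [([187.6, 325.7], 0.49, [0.619, -0.414, 0.0]), ([326.0, 135.5], 0.37, [0.645, 0.403, 0.0])]
bar [277  62  11  78 669] 0.09869048191156833 [0.55624331 0.067964   0.094     ] yaw -0.07112504195703274
```

```bash
python3 -c "
from station import bot
print(bot.hand_in())"
```

```text
the job is handed in; nothing more can be done
None
```

The job is handed in at about 19 s. The cover is rolled fully back, and the loaded tray is in the slot against the back stop, released, with the gripper well clear.

- **Cover:** I rolled it by the red handle to its end stop, where a further 4 mm of commanded push gave no movement. After release and retreat, the handle still sat above the cover axis (x about 0.655–0.660 m in the wrist and top views, axis at 0.656 m). Partway up, the wrist force briefly reached about 55 N because the bar sat lower in the fingers than I had assumed; I corrected the arc.
- **Tray:** It stopped at x = 0.557 m, where I had predicted home, and did not move under a further push to about 20 N. After release the bar measured (0.556, 0.068) m with yaw -0.071 rad. That is 100 mm in front of the cover axis and square with the cabinet to within a few thousandths of a radian.
- **Mounts:** The final wrist check found all three in the tray's pockets; the top camera reported only two of them.
- **Other things:** The spare tray, bottle, jar, dish and rock were found where they started, within detection scatter of about 1 cm.
- **Checks that disagreed or failed:** The network's bar position varied between cameras, from x = 0.550 (wrist) to 0.567 (top). The final check was by numbers only, because the picture limit was already used up.

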